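# Nip a board block in the padding press

### The job

Set the small block of cover boards flat in the bed of the padding press, between the jaw and the fence and lengthwise between the two low guide strips, and let go of it. Then take hold of the loose grip sleeve of the crank and, keeping it held between the fingers, wind clockwise until the jaw has pushed the block against the fence's stop plate and nipped it firmly without crushing it: stop when you feel the crank about 3 N stiffer than it was to wind. Let go, leaving the block nipped, and leave the other things on the bench where they are.

Things in the scene. Friction and masses are not known exactly. Their poses are not given: they have to be found in the camera images.
- press: fixed grey padding press, base plate 150 (x) x 400 (y) x 20 mm high, origin under its centre. Along its y: a gear box 90 x 90 mm, 60 mm high, at y = -140 mm; the jaw, sliding to +y; the bed; the fence. The bed is the base's top face, 20 mm up, between two steel guide strips along y (y = -32 to 142 mm, 56 mm apart, each 6 mm wide and standing 8 mm above the bed)
- bed (a point): point on the bed's surface on the middle line between the strips, 40 mm to +y of the base's centre; axes as the press
- crank_axis (a point): point on the crank's vertical axis, 140 mm to -y of the base's centre, 110 mm above the bench; axes as the press
- crank (a joint): crank angle, rad, grows clockwise seen from above; at 0 (starts within 0.8 of it) the arm points to the press's +y. 70 mm from axis to sleeve axis; Each rad moves the jaw 7 mm towards the fence. A friction brake holds it where it is left: wound slowly it takes 4 to 6 N along the circle at the sleeve, and once the block is nipped about 1.2 N more per further 0.1 rad (3 N more is right)
- sleeve: black grip sleeve, an upright cylinder 28 mm across, 66 mm long, at the end of the crank arm, spinning freely on its pin, so a gripper holding it need not turn; origin at its middle, 117 mm above the bench; top at 150 mm, the arm under it ends at 79 mm. A grip of about 30 N holds it
- pad: rubber-faced pressing pad on the jaw, 48 mm wide, 38 mm high, moving with the jaw; it is cushioned by a stiff spring, 20 N per mm, up to 7 mm. The right nip is 20 to 60 N of pad on block; more than 75 N crushes the block
- pad_face (a point): middle of the pad's front face (the one that meets the block), 42 mm above the bench; axes as the press; with the crank at 0 it is 47 mm to -y of the base's centre
- fence: fixed aluminium end stop on the bed, 56 mm wide, 45 mm high above the bed, bolted at a different place each time. It carries a steel stop plate (50 mm wide, 36 mm high) on two screws, set by hand at a different distance each time and holding firm: the block comes up against this plate, so where it nips must be felt
- fence_face (a point): middle of the fence casting's face that looks to the press's -y, 42 mm above the bench; the stop plate's face, not measured, stands 6 to 16 mm proud of it towards the jaw. Between fence_face and pad_face there are 132 to 164 mm at the start
- block: brown glued block of cover boards, 50 (x) x 100 (y) x 45 mm high, about 0.18 kg, rigid; origin at the centre of its underside. It lies flat on the bench to the right of the press at the start
- big_block: bystander, to be left alone: larger block of boards 90 x 130 x 60 mm
- tape_roll: bystander, to be left alone: tape roll, ring 100 mm across, 48 mm high, lying flat
- glue: bystander, to be left alone: white glue bottle 60 mm across, 140 mm high
- brush: bystander, to be left alone: brush lying on the bench
- mug: bystander, to be left alone: white mug 80 mm across, 90 mm high
- screwdriver: bystander, to be left alone: screwdriver lying on the bench
- small_carton: bystander, to be left alone: small carton 100 x 70 x 60 mm
Things that resemble listed ones, but are neither listed nor needed, are in the scene too. What is shaped like the block but green or red is not meant.

How it is judged:
By the outcome, as a careful person would: the job done as asked, in the order asked, and still so for the second after the job is handed in, with the robot touching nothing.
It also fails if it takes over 72 s, if anything falls off the work surface, if the arm or the gripper's body presses on something with over 40 N, if the wrist force passes 120 N, or if a joint passes its speed limit or range.

### The arm

A 6-joint arm with a two-finger parallel gripper is mounted at the origin on the work surface. World frame = base frame: x ahead of the robot, y to its left, z up, the work surface at z = 0. Lengths are in m, angles in degrees, forces in N, time in s.
With the tool pointing down it reaches from about 0.375 to 0.9 m from the base axis. Payload 3.1 kg.
Tool frame: the origin (TCP) lies on the centre line of the jaws, within the pads' length; the fingertips stand 17 mm ahead of it and the grasp point (between the pads) lies 2 mm behind it; z points along the fingers, y is the line along which they close (so a half turn about z gives the same grasp; the last joint's range is limited). The gripper opens to 87 mm and grips with 3 to 60 N. Pads are 19 mm wide; open, the fingers measure 117 mm over their backs; the gripper's body (75 mm by 190 mm) begins 51 mm behind the grasp point.
Start: joints at [65.861, 30.224, 82.088, -0, 67.689, -10.227], TCP at [0.15, 0.607, 0.21] pointing down, gripper open.
Joint ranges: [-176.69, 176.69], [-43.24, 126.21], [12.49, 139.97], [-82, 262], [0, 151.66], [-163.58, 163.58]. Speed limits (degrees/s): [159.86, 159.86, 180, 180, 180, 180].

### API

Orientations are given as a 3x3 rotation matrix whose columns are the frame's x, y, z axes.
In Python, from rig import bot, imaging, finder gives the robot as it stands. The module is installed in compiled form; this text tells all that it offers.
- The arm moves only by the tool play_rows, never from a script. Its argument "motion" is a list that holds one entry, the list of rows, each a list of 6 numbers: the shift along the tool's x, y, z in m, then the turn, a rotation vector about the tool's x, y, z in degrees. In form: [[[dx, dy, dz, wx, wy, wz], ...]]. A call has 1 to 8 rows; each row is the pose to reach, as a shift and turn from the pose commanded when the call began, along the tool's axes at that moment; what a row does not reach only later rows make up. A row lasts 1/12 s, in which the tool goes at most 41.7 mm and 7.16 degrees, less where a joint would pass 70% of its speed; a pose out of reach is approached as far as the arm can. A call with a gripper value outside its range is refused whole. "fingers" is the finger opening in m, from 0 to 0.087, set as the call begins (left out, the last holds). The fingers move at their own pace and stop on an object; the grip force is fixed at half the most. Time passes only in rows, so rows that repeat a pose let the fingers close. It gives the time, the measured TCP pose, the force, the opening and the grip force at its end, in the units of the state.
- bot.read_state(): the state, without advancing time (a new reading comes with each control period).
- imaging.capture(name): name is "side" or "top" or "wrist"; returns a dict with "frame" (420x560x3 uint8, red, green, blue), "camera_matrix" (3x3 intrinsics, pixels), "k1" (the pictures are not rectified: a ray, as slopes to the right and down, at radius r is drawn at 1 + k1 r^2 times it, then the intrinsics apply), "R" (3x3) and "t" (3): a world point X has camera coordinates R X + t. Camera axes: x right, y down, z forward; pixel columns grow to the right and rows downward; lengths in m; the calibration is good to about 2 mm. A picture is of the moment at which its call begins. There is no depth.
- bot.hand_in(): hands the job in; it is judged then, once.
Trained networks look in the newest picture that a camera, given by its name, has taken for a name from the list of things; names that differ only in an ending like _2 or _b are one class to them, and where a whole thing is asked for, a point or a joint stands for the part that bears it (a point fixed in the world has none). Each returns a list of dicts, best first, with "confidence" (0 to 1); they miss things now and then, are a little off and sometimes report something else, mostly with a low value. They report only what shows in the picture. A call takes as long as a camera call. They do not tell look-alikes from the thing itself.
- finder.recognise(camera, name): "at" ([x, y, z] in m, in world coordinates, good to about 4 mm: the middle of the surface that is visible of it).
- finder.outline_of(camera, name): "pixels" (420x560 bool, what is visible of it).
The state is a dict: "time_s": time; "joint_positions": joint angles; "qvel": joint speeds; "tau": joint torques, N m; "position": TCP position; "tcp_rot": TCP orientation; "force": force on the tool from outside, world axes, zero at the start; "moment": the same for the moment, N m; "opening": opening from 0.0 (shut) to 1.0 (fully open); "grasp_force": force on a finger pad.
Only numpy, scipy, OpenCV 4.12 (cv2) and the standard library are available. Lean on these libraries where they do the work, as an engineer would, in place of code of your own. Each camera call takes 0.05 s, during which the arm holds its last target. There are 200 camera calls.

## Working session

There is one attempt and no reset: what is moved stays moved. The work goes in short steps, Python scripts to look and compute and a tool call to move; the robot and the scene stay as the last step left them, time stands still between calls to the robot, and variables do not carry over. Pictures are saved under pics/ and viewed, at most 10 in all, crops included, and the job is handed in when it is done.

Besides the shell and the picture viewer there is one more tool, called as name(argument=value, ...) on one line, values as JSON. play_rows: Moves the arm, as the interface text tells. Its arguments: {"type":"object","properties":{"motion":{"type":"array"},"fingers":{"type":"number"}},"required":["motion"]}

```bash
mkdir -p pics; cat > h.py <<'E'
import numpy as np, cv2
from rig import bot, imaging, finder
np.set_printoptions(precision=4, suppress=True)
def cap(n, save=None):
    c=imaging.capture(n)
    if save: cv2.imwrite('pics/'+save, c['frame'][:,:,::-1])
    return c
def proj(c,X):
    X=np.atleast_2d(X); p=X@np.array(c['R']).T+np.array(c['t'])
    s=p[:,:2]/p[:,2:]; r2=(s**2).sum(1,keepdims=True); s=s*(1+c['k1']*r2)
    K=np.array(c['camera_matrix']); return s@K[:2,:2].T+K[:2,2]
def ray(c,uv):
    K=np.array(c['camera_matrix']); uv=np.atleast_2d(np.array(uv,float))
    d=(uv-K[:2,2])@np.linalg.inv(K[:2,:2]).T; s=d.copy()
    for _ in range(20): s=d/(1+c['k1']*(s**2).sum(1,keepdims=True))
    R=np.array(c['R']); D=np.c_[s,np.ones(len(s))]@R
    return -R.T@np.array(c['t']), D
def onz(c,uv,z):
    o,D=ray(c,uv); return o+D*((z-o[2])/D[:,2])[:,None]
E
python3 - <<'E'
from h import *
for cam in ('top','side'):
    c=cap(cam,cam+'1.png')
    for n in ['press','block','sleeve','pad','fence','pad_face','fence_face','bed','crank_axis','crank']:
        print(cam,n,[(round(d['confidence'],2),np.round(d['at'],4).tolist(),proj(c,d['at'])[0].round().tolist()) for d in finder.recognise(cam,n)[:4]])
s=bot.read_state(); print(s['time_s'],s['position'],np.array(s['tcp_rot']),s['force'])
E
```

```text
top press []
top block [(0.66, [0.4855, -0.3913, 0.0455], [420.0, 233.0]), (0.66, [0.6129, -0.4763, 0.0478], [448.0, 189.0])]
top sleeve [(0.67, [0.552, 0.0947, 0.0189], [250.0, 209.0]), (0.48, [0.5911, 0.0175, 0.1483], [276.0, 188.0])]
top pad []
top fence [(0.63, [0.5655, 0.2147, 0.0463], [207.0, 203.0])]
top pad_face [(0.43, [0.552, 0.0588, 0.0635], [261.0, 207.0]), (0.29, [0.7299, 0.3017, 0.05], [179.0, 146.0])]
top fence_face [(0.56, [0.5697, 0.2186, 0.0485], [206.0, 201.0])]
top bed [(0.62, [0.5504, 0.0937, 0.0212], [250.0, 210.0])]
top crank_axis [(0.61, [0.5492, 0.0949, 0.0228], [250.0, 210.0])]
top crank [(0.82, [0.5716, -0.0046, 0.0808], [284.0, 200.0]), (0.31, [0.5509, 0.0972, 0.0218], [249.0, 210.0])]
side press [(0.79, [0.5423, 0.0416, 0.0188], [262.0, 217.0])]
side block [(0.97, [0.4775, -0.4004, 0.0452], [341.0, 343.0]), (0.92, [0.5487, -0.2579, 0.0428], [328.0, 286.0]), (0.85, [0.6067, -0.4801, 0.043], [404.0, 340.0])]
side sleeve [(0.56, [0.5855, 0.0057, 0.1285], [282.0, 193.0])]
side pad [(0.4, [0.5584, 0.1982, 0.056], [237.0, 173.0])]
side fence [(0.66, [0.5607, 0.2014, 0.0535], [237.0, 173.0]), (0.3, [0.4813, -0.4013, 0.0424], [343.0, 343.0])]
side pad_face [(0.53, [0.5441, 0.0594, 0.0555], [258.0, 205.0]), (0.39, [0.5428, 0.0404, 0.0211], [262.0, 217.0])]
side fence_face [(0.6, [0.5596, 0.2019, 0.052], [237.0, 173.0])]
side bed [(0.89, [0.5385, 0.0446, 0.0203], [260.0, 217.0]), (0.2, [0.3956, 0.4298, 0.0162], [157.0, 159.0])]
side crank_axis [(0.93, [0.5418, 0.0406, 0.0179], [262.0, 218.0])]
side crank [(0.88, [0.5784, 0.0055, 0.0787], [279.0, 206.0])]
1.1 [0.1502 0.6067 0.2097] [[-0.9707  0.2404  0.    ]
 [ 0.2404  0.9707 -0.    ]
 [-0.      0.     -1.    ]] [-0.0777  0.2419  0.1624]
```

View pics/top1.png

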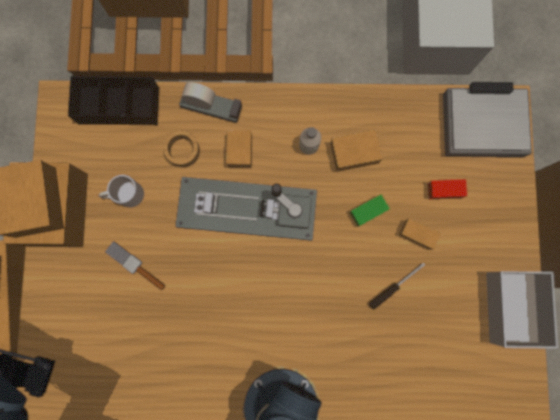

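View pics/side1.png

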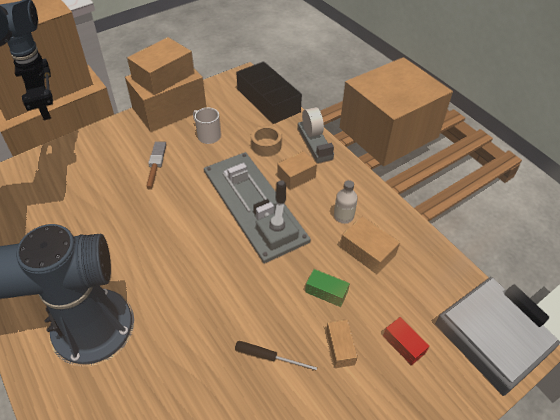

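The top view shows the press corners at (182,178), (316,187), (313,240) and (177,231), with the gear box and crank on the right, so the press +y points left in the image. The brown block is at (420,233); green (370,210) and red (448,189) are look-alikes.

```bash
python3 - <<'E'
from h import *
c=cap('top')
P=onz(c,[(182,178),(316,187),(313,240),(177,231)],0.02); print('press',P,P.mean(0), np.linalg.norm(P-np.roll(P,-1,0),axis=1))
for cam,z in(('top',0.045),('side',0.045)):
    c=cap(cam)
    for d in finder.outline_of(cam,'block'):
        m=d['pixels'].astype(np.uint8); ys,xs=np.nonzero(m)
        w=onz(c,np.c_[xs,ys],z)[:,:2]
        print(cam,d['confidence'],len(xs),xs.mean(),ys.mean(),cv2.minAreaRect(w.astype(np.float32)))
c=cap('wrist'); s=bot.read_state()
R=np.array(s['tcp_rot']);C=np.array(c['R']);o=-C.T@np.array(c['t'])
print('cam in tool',R.T@(o-s['position']),'axes',R.T@C.T,c['camera_matrix'])
E
```

```text
press [[ 0.6427  0.2948  0.02  ]
 [ 0.62   -0.0983  0.02  ]
 [ 0.4644 -0.0897  0.02  ]
 [ 0.4865  0.3035  0.02  ]] [0.5534 0.1026 0.02  ] [0.3938 0.1558 0.3938 0.1564]
top 0.73 754 447.29840848806367 188.70822281167108 ((0.6148489713668823, -0.47427627444267273), (0.058010730892419815, 0.11285743862390518), 2.6620230674743652)
top 0.66 692 368.70375722543355 209.82947976878611 ((0.5500817894935608, -0.24754637479782104), (0.053535476326942444, 0.11050661653280258), 29.639209747314453)
top 0.57 791 419.59797724399493 233.77749683944373 ((0.4826830327510834, -0.39059582352638245), (0.10775125026702881, 0.06292714178562164), 62.175994873046875)
side 0.94 1033 327.3272023233301 287.42013552758954 ((0.5431008338928223, -0.25877320766448975), (0.07740690559148788, 0.10496247559785843), 29.72648811340332)
side 0.83 1255 406.0565737051793 340.9035856573705 ((0.6077831983566284, -0.48277729749679565), (0.07544656097888947, 0.1111723929643631), 2.674828290939331)
side 0.61 1075 341.2586046511628 343.62232558139533 ((0.47819438576698303, -0.3989082872867584), (0.11781462281942368, 0.05818502977490425), 64.25867462158203)
side 0.56 442 155.05203619909503 161.31674208144796 ((0.3722040057182312, 0.3882567882537842), (0.20556308329105377, 0.04303549975156784), 55.941707611083984)
cam in tool [ 0.0855 -0.0003 -0.1751] axes [[ 0.0001 -0.9521 -0.3059]
 [ 1.      0.0001 -0.0003]
 [ 0.0003 -0.3059  0.9521]] [[318.3108   0.     275.2476]
 [  0.     318.3108 212.8674]
 [  0.       0.       1.    ]]
```

play_rows(motion=[[[-0.24,-0.19,-0.1,0,0,50],[-0.24,-0.19,-0.1,0,0,50],[-0.24,-0.19,-0.1,0,0,50],[-0.24,-0.19,-0.1,0,0,50],[-0.24,-0.19,-0.1,0,0,50],[-0.24,-0.19,-0.1,0,0,50],[-0.24,-0.19,-0.1,0,0,50],[-0.24,-0.19,-0.1,0,0,50]]], fingers=0.087)

```text
time_s: 2.07
position: [0.3393, 0.3624, 0.3112]
tcp_rot: [[-0.435, 0.901, 0.002], [0.901, 0.435, 0.0], [-0.001, 0.002, -1.0]]
force: [0.3, -0.1, -0.0]
opening: 1.001
grasp_force: 0.0
```

```bash
cat >> h.py <<'E'
def rel(p,xang):
    """tool-frame shift and wz to reach world p with tool x at angle xang, pointing down"""
    s=bot.read_state(); R=np.array(s['tcp_rot']); a=np.degrees(np.arctan2(R[1,0],R[0,0]))
    d=R.T@(np.array(p)-s['position']); wz=-((xang-a+180)%360-180)
    print('t',s['time_s'],'pos',np.array(s['position']),'xang',a.round(2),'zaxis',R[:,2],'| rel',d,'wz',round(wz,2),'rows',max(np.linalg.norm(d)/.0417,abs(wz)/7.16).round(1), 'F',np.array(s['force']))
E
python3 -c "
from h import *
rel([.56,.08,.33],86.7)"
```

```text
t 2.0667 pos [0.3393 0.3624 0.3112] xang 115.77 zaxis [ 0.0023  0.0003 -1.    ] | rel [-0.3502  0.076  -0.0184] wz 29.07 rows 8.6 F [ 0.2866 -0.0824 -0.0495]
```

play_rows(motion=[[[-0.31,0.07,-0.02,0,0,29],[-0.31,0.07,-0.02,0,0,29],[-0.31,0.07,-0.02,0,0,29],[-0.31,0.07,-0.02,0,0,29],[-0.31,0.07,-0.02,0,0,29],[-0.31,0.07,-0.02,0,0,29],[-0.31,0.07,-0.02,0,0,29],[-0.31,0.07,-0.02,0,0,29]]])

```text
time_s: 2.73
position: [0.5392, 0.1135, 0.3302]
tcp_rot: [[0.053, 0.999, 0.002], [0.999, -0.053, -0.001], [-0.001, 0.002, -1.0]]
force: [-0.1, 0.9, -0.1]
opening: 0.999
grasp_force: 0.0
```

```bash
python3 - <<'E'
from h import *
rel([.481,-.394,.2],62)
c=cap('wrist','w1.png')
import pickle; pickle.dump({k:np.array(v) for k,v in c.items()},open('w1.pkl','wb'))
for n in ['sleeve','pad_face','fence_face','bed','crank_axis','fence','pad']:
    print(n,[(round(d['confidence'],2),np.round(d['at'],4).tolist(),proj(c,d['at'])[0].round().tolist()) for d in finder.recognise('wrist',n)[:3]])
E
```

```text
t 2.7333 pos [0.5392 0.1135 0.3302] xang 86.94 zaxis [ 0.0022 -0.0012 -1.    ] | rel [-0.5097 -0.0314  0.1307] wz 24.94 rows 12.6 F [-0.0697  0.9144 -0.0795]
sleeve [(0.9, [0.5917, 0.0313, 0.1323], [320.0, 245.0])]
pad_face [(0.82, [0.5518, 0.0673, 0.0568], [286.0, 203.0])]
fence_face [(0.67, [0.5696, 0.2244, 0.0359], [293.0, 90.0])]
bed [(0.83, [0.5546, 0.1247, 0.0231], [285.0, 161.0])]
crank_axis [(0.77, [0.5557, 0.1218, 0.0213], [286.0, 162.0])]
fence [(0.85, [0.5691, 0.2201, 0.0312], [293.0, 93.0])]
pad [(0.71, [0.5558, 0.0641, 0.0582], [289.0, 206.0]), (0.43, [0.5543, 0.1223, 0.0183], [285.0, 162.0])]
```

View pics/w1.png

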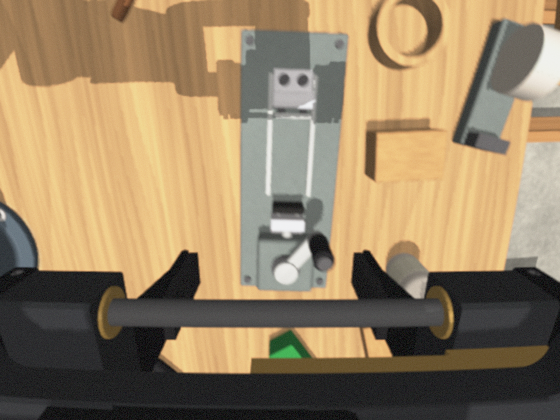

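The wrist view shows the press upright in the image: fence around (293,90), pad at (288,210), crank sleeve at (320,250). I'll zoom in for exact edges.

```bash
python3 - <<'E'
import cv2
a=cv2.imread('pics/w1.png')[25:295,230:360]
a=cv2.rotate(a,cv2.ROTATE_90_COUNTERCLOCKWISE)
cv2.imwrite('pics/w1z.png',cv2.resize(a,None,fx=2.9,fy=2.9,interpolation=cv2.INTER_CUBIC))
E
```

```text
(no output)
```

View pics/w1z.png

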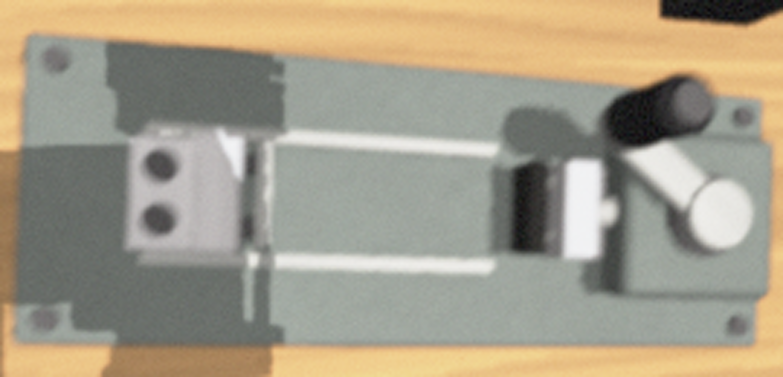

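```bash
python3 - <<'E'
from h import *
import pickle
c=pickle.load(open('w1.pkl','rb'))
def o(X,Y): return (230+129-Y/2.9,25+X/2.9)
C=onz(c,[o(28,36),o(762,100),o(752,345),o(16,342)],.02)
ctr=C.mean(0); e=C[0]+C[3]-C[1]-C[2]; a=np.degrees(np.arctan2(e[1],e[0]))
print('ctr',ctr,'yang',a,np.linalg.norm(C-np.roll(C,-1,0),axis=1))
u=np.array([np.cos(np.radians(a)),np.sin(np.radians(a))]); v=np.array([u[1],-u[0]])
def pp(name,X,Y,z):
    w=onz(c,[o(X,Y)],z)[0]; d=w[:2]-ctr[:2]; print(name,w,'press x,y mm',1000*d@v,1000*d@u)
pp('strip up',500,150,.028);pp('strip lo',494,266,.028)
pp('strip upL',290,135,.028);pp('strip loL',280,262,.028)
pp('casting top',243,135,.065);pp('casting bot',240,250,.065)
pp('plate',271,140,.056);pp('plate',268,245,.056)
pp('pad',515,163,.061);pp('pad',513,250,.061)
pp('sleeve',690,103,.150);pp('hub',720,212,.095)
E
```

```text
ctr [0.5575 0.1042 0.02  ] yang 84.99517629894355 [0.3966 0.1471 0.3942 0.1458]
strip up [0.5862 0.0666 0.028 ] press x,y mm 31.796073585996922 -35.017879598629996
strip lo [0.5244 0.0732 0.028 ] press x,y mm -30.353149988242205 -33.8001843057809
strip upL [0.5963 0.1753 0.028 ] press x,y mm 32.45424546982958 74.1268871737027
strip loL [0.533  0.1834 0.028 ] press x,y mm -31.31062597318013 76.73118389527525
casting top [0.5926 0.1979 0.065 ] press x,y mm 26.784961199067695 96.40793722989503
casting bot [0.5403 0.2019 0.065 ] press x,y mm -25.703242318184415 95.83045263932675
plate [0.591  0.1854 0.056 ] press x,y mm 26.28058243890323 83.77951956624953
plate [0.5419 0.1893 0.056 ] press x,y mm -23.015587106586366 83.37525280575068
pad [0.5765 0.0683 0.061 ] press x,y mm 21.993490269855872 -34.19402086027115
pad [0.533  0.0716 0.061 ] press x,y mm -21.585789299815694 -34.62113075787997
sleeve [0.5933 0.0151 0.15  ] press x,y mm 43.41401917710574 -85.64370492990716
hub [ 0.5467 -0.0268  0.095 ] press x,y mm 0.6298664639327493 -131.50147709457914
```

Zoom: the fence face edge is at X≈242, the stop plate at X≈270, the pad's front bottom edge at X≈515 and the sleeve top at (690,103). That gives press centre ≈(0.5575, 0.104) with +y at 85°, plate at +83 mm and pad at ≈-43 mm. Next I move to the block.

play_rows(motion=[[[-0.31,-0.02,0,0,0,25],[-0.31,-0.02,0,0,0,25],[-0.31,-0.02,0,0,0,25],[-0.31,-0.02,0,0,0,25],[-0.31,-0.02,0,0,0,25],[-0.31,-0.02,0,0,0,25],[-0.31,-0.02,0,0,0,25],[-0.31,-0.02,0,0,0,25]]])

```text
time_s: 3.8
position: [0.5005, -0.1952, 0.33]
tcp_rot: [[0.469, 0.883, 0.001], [0.883, -0.469, -0.003], [-0.002, 0.002, -1.0]]
force: [-0.1, -0.2, -0.7]
opening: 1.001
grasp_force: 0.0
```

```bash
python3 -c "
from h import *
rel([.481,-.394,.22],62)"
```

```text
t 3.8 pos [ 0.5005 -0.1952  0.33  ] xang 62.0 zaxis [ 0.0005 -0.0027 -1.    ] | rel [-0.1845  0.0759  0.1106] wz 0.0 rows 5.5 F [-0.0579 -0.1639 -0.7223]
```

play_rows(motion=[[[-0.183,0.076,0.11,0,0,0],[-0.183,0.076,0.11,0,0,0],[-0.183,0.076,0.11,0,0,0],[-0.183,0.076,0.11,0,0,0],[-0.183,0.076,0.11,0,0,0],[-0.183,0.076,0.11,0,0,0],[-0.183,0.076,0.11,0,0,0],[-0.183,0.076,0.11,0,0,0]]])

```text
time_s: 4.47
position: [0.4825, -0.388, 0.2192]
tcp_rot: [[0.468, 0.884, -0.001], [0.884, -0.468, 0.002], [0.002, -0.002, -1.0]]
force: [0.7, -0.2, 0.4]
opening: 0.999
grasp_force: 0.0
```

```bash
python3 - <<'E'
from h import *
c=cap('wrist','w2.png')
for d in finder.outline_of('wrist','block'):
    m=d['pixels'].astype(np.uint8); ys,xs=np.nonzero(m); f=c['frame'][ys,xs].mean(0)
    r=cv2.minAreaRect(onz(c,np.c_[xs,ys],.045)[:,:2].astype(np.float32))
    print(d['confidence'],len(xs),(xs.min(),xs.max(),ys.min(),ys.max()),f,r)
rel([.481,-.394,.22],62)
E
```

```text
0.89 4437 (np.int64(369), np.int64(449), np.int64(151), np.int64(246)) [210.5909  56.4192  51.4   ] ((0.6142669320106506, -0.47187215089797974), (0.05762401595711708, 0.11344552785158157), 3.6341922283172607)
0.69 5486 (np.int64(220), np.int64(328), np.int64(0), np.int64(91)) [ 67.7709 154.5552  81.7927] ((0.550771176815033, -0.2517341375350952), (0.05397318676114082, 0.09981377422809601), 29.635480880737305)
0.61 3926 (np.int64(256), np.int64(304), np.int64(144), np.int64(234)) [224.2909 180.1536 118.5685] ((0.4865223169326782, -0.3922537863254547), (0.10299379378557205, 0.05097725987434387), 64.65994262695312)
t 4.5667 pos [ 0.4832 -0.3872  0.2207] xang 62.19 zaxis [ 0.0008  0.0002 -1.    ] | rel [-0.007   0.0012  0.0007] wz 0.19 rows 0.2 F [-0.6943  0.2746 -0.4181]
```

View pics/w2.png

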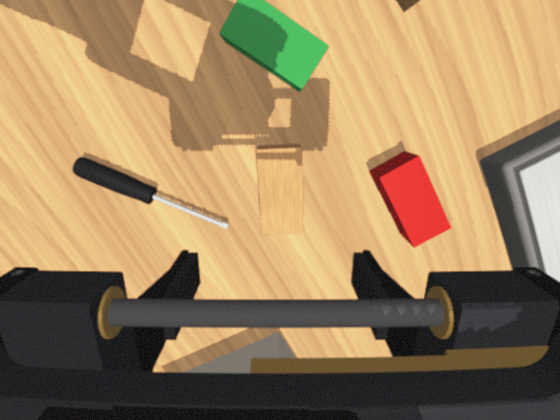

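The block is the pale brown rectangle at (280,190), 46 px wide; the screwdriver tip at (228,226) is clear of the finger spots.

```bash
python3 -c "
from h import *
rel([.4858,-.3937,.032],64.7)"
```

```text
t 4.5667 pos [ 0.4832 -0.3872  0.2207] xang 62.19 zaxis [ 0.0008  0.0002 -1.    ] | rel [-0.0046  0.0052  0.1887] wz -2.51 rows 4.5 F [-0.6943  0.2746 -0.4181]
```

play_rows(motion=[[[-0.0045,0.005,0.04,0,0,-2.5],[-0.0045,0.005,0.08,0,0,-2.5],[-0.0045,0.005,0.11,0,0,-2.5],[-0.0045,0.005,0.14,0,0,-2.5],[-0.0045,0.005,0.165,0,0,-2.5],[-0.0045,0.005,0.18,0,0,-2.5],[-0.0045,0.005,0.188,0,0,-2.5],[-0.0045,0.005,0.188,0,0,-2.5]]], fingers=0.075)

```text
time_s: 5.23
position: [0.4851, -0.3932, 0.0312]
tcp_rot: [[0.427, 0.904, -0.001], [0.904, -0.427, 0.002], [0.001, -0.002, -1.0]]
force: [-0.8, 0.9, -0.3]
opening: 0.861
grasp_force: 0.0
```

play_rows(motion=[[[0,0,0,0,0,0],[0,0,0,0,0,0],[0,0,0,0,0,0],[0,0,0,0,0,0],[0,0,0,0,0,0],[0,0,0,0,0,0]]], fingers=0.03)

```text
time_s: 5.73
position: [0.4849, -0.3956, 0.0327]
tcp_rot: [[0.429, 0.903, 0.0], [0.903, -0.429, -0.001], [-0.0, 0.001, -1.0]]
force: [-0.4, 0.9, 3.8]
opening: 0.493
grasp_force: 1.8
```

play_rows(motion=[[[0,0,0,0,0,0],[0,0,0,0,0,0],[0,0,0,0,0,0]]], fingers=0.0)

```text
time_s: 5.98
position: [0.4849, -0.3957, 0.0326]
tcp_rot: [[0.429, 0.903, 0.0], [0.903, -0.429, -0.001], [-0.0, 0.001, -1.0]]
force: [-1.5, 1.2, 4.8]
opening: 0.265
grasp_force: 2.8
```

```bash
python3 -c "
from h import *
c=cap('wrist','w3.png')
rel([.4858,-.3937,.032],64.7); s=bot.read_state(); print(s['opening'],s['grasp_force'])"
```

```text
t 6.0333 pos [ 0.4849 -0.3957  0.0326] xang 64.58 zaxis [ 0.0005 -0.0008 -1.    ] | rel [ 0.0022 -0.0001  0.0006] wz -0.12 rows 0.1 F [-1.4043  0.5882  5.1518]
0.21757778299574074 2.808779178885743
```

View pics/w3.png

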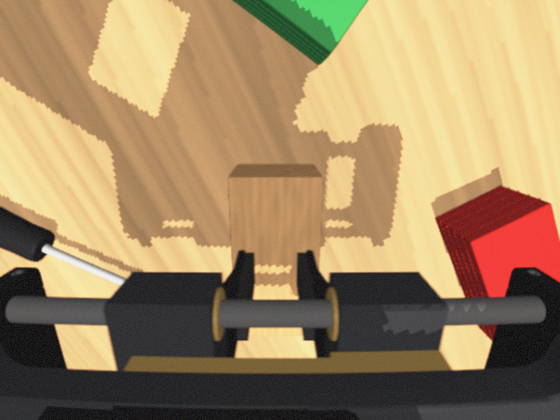

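The fingers have closed to about 19 mm at (275,290) without the block between them. The block top shows at (275,215), its near end seemingly ahead of the fingers. I'll measure again.

```bash
python3 - <<'E'
from h import *
c=cap('wrist')
for d in finder.outline_of('wrist','block'):
    m=d['pixels'].astype(np.uint8); ys,xs=np.nonzero(m); f=c['frame'][ys,xs].mean(0)
    for z in(.02,.045,.06): print(round(d['confidence'],2),len(xs),(xs.min(),xs.max(),ys.min(),ys.max()),f.round(),z,cv2.minAreaRect(onz(c,np.c_[xs,ys],z)[:,:2].astype(np.float32)))
s=bot.read_state(); R=np.array(s['tcp_rot']); p=np.array(s['position'])
for q in [(0,0,.017),(0,.01,.017),(.05,.025,-.0124),(-.05,.025,-.0124),(0,0.025,-.0124)]: print(q,proj(c,p+R@np.array(q)))
print(s['opening'],s['grasp_force'],s['force'],p)
for cam in('top','side'):
    cap(cam)
    for d in finder.recognise(cam,'block'): print(cam,d)
E
```

```text
0.92 9819 (np.int64(435), np.int64(559), np.int64(184), np.int64(338)) [182.  49.  45.] 0.02 ((0.6233056783676147, -0.47335508465766907), (0.0734608843922615, 0.1124173253774643), 3.4760916233062744)
0.92 9819 (np.int64(435), np.int64(559), np.int64(184), np.int64(338)) [182.  49.  45.] 0.045 ((0.6096280217170715, -0.45280906558036804), (0.06367868185043335, 0.09744775295257568), 3.4747262001037598)
0.92 9819 (np.int64(435), np.int64(559), np.int64(184), np.int64(338)) [182.  49.  45.] 0.06 ((0.6014213562011719, -0.440481036901474), (0.05780940502882004, 0.08846593648195267), 3.474905252456665)
0.92 4682 (np.int64(233), np.int64(367), np.int64(0), np.int64(65)) [ 66. 143.  77.] 0.02 ((0.5497732162475586, -0.288350909948349), (0.032353904098272324, 0.07025261968374252), 64.95030975341797)
0.92 4682 (np.int64(233), np.int64(367), np.int64(0), np.int64(65)) [ 66. 143.  77.] 0.045 ((0.5458871126174927, -0.2924397587776184), (0.02804562635719776, 0.06089763715863228), 64.95030975341797)
0.92 4682 (np.int64(233), np.int64(367), np.int64(0), np.int64(65)) [ 66. 143.  77.] 0.06 ((0.543555557
[... 705 characters left out ...]
0, 0.017) [[276.3499 245.4947]]
(0, 0.01, 0.017) [[291.5835 245.4954]]
(0.05, 0.025, -0.0124) [[324.5949 179.9656]]
(-0.05, 0.025, -0.0124) [[316.5072 338.1642]]
(0, 0.025, -0.0124) [[320.3622 266.3189]]
0.12599535183857552 2.7278921552351676 [-1.0386  0.669   5.4177] [ 0.485  -0.3958  0.0327]
top {'at': [0.6226, -0.4728, 0.0458], 'confidence': 0.96}
top {'at': [0.5544, -0.2149, 0.0455], 'confidence': 0.64}
top {'at': [0.5525, 0.0936, 0.0218], 'confidence': 0.23}
top {'at': [0.3956, 0.4387, 0.0162], 'confidence': 0.21}
side {'at': [0.5229, -0.2391, 0.0383], 'confidence': 0.9}
side {'at': [0.6084, -0.4878, 0.0446], 'confidence': 0.85}
side {'at': [0.7436, -0.0919, 0.0957], 'confidence': 0.53}
```

The block top sits under the fingertips (z≈0.016, 5 N upward), so this brown piece is only about 15 mm high and may be a flat look-alike. I'll lift off and check the other brown boxes.

play_rows(motion=[[[0,0,-0.03,0,0,0],[0,0,-0.07,0,0,0],[0,0,-0.11,0,0,0],[0,0,-0.15,0,0,0],[0,0,-0.19,0,0,0]]], fingers=0.087)

```text
time_s: 6.75
position: [0.4845, -0.395, 0.2233]
tcp_rot: [[0.429, 0.903, -0.0], [0.903, -0.429, 0.001], [0.0, -0.0, -1.0]]
force: [0.7, -1.5, 0.1]
opening: 0.31
grasp_force: 0.0
```

```bash
python3 - <<'E'
from h import *
c=cap('side','s2.png')
for cam in('top','side'):
    if cam=='top': cap(cam)
    for n in('block','small_carton','big_block'):
        for d in finder.recognise(cam,n): print(cam,n,round(d['confidence'],2),np.round(d['at'],3))
a=cv2.imread('pics/s2.png')
z=np.hstack([cv2.resize(a[270:380,290:440],(450,330),interpolation=cv2.INTER_CUBIC),cv2.resize(a[130:240,260:375],(345,330),interpolation=cv2.INTER_CUBIC)])
cv2.imwrite('pics/s2z.png',z)
E
```

```text
top block 0.86 [ 0.496 -0.374  0.044]
top block 0.83 [ 0.551 -0.247  0.045]
top block 0.71 [ 0.614 -0.458  0.047]
top small_carton 0.91 [0.729 0.129 0.061]
top big_block 0.94 [ 0.719 -0.208  0.058]
side block 0.96 [ 0.608 -0.483  0.042]
side block 0.78 [ 0.478 -0.403  0.045]
side block 0.62 [ 0.543 -0.27   0.024]
```

View pics/s2z.png

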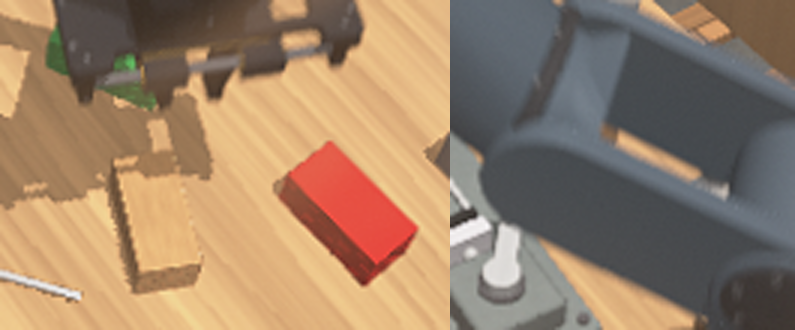

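```bash
cat > fit.py <<'E'
from h import *
from scipy.optimize import minimize
def fit(name,cams,x0,S=3):
    data=[]
    for cam in cams:
        c=cap(cam); best=None
        pc=proj(c,[x0[0],x0[1],.02])[0]
        for d in finder.outline_of(cam,name):
            m=d['pixels'].astype(np.uint8); ys,xs=np.nonzero(m); e=np.hypot(xs.mean()-pc[0],ys.mean()-pc[1])
            if best is None or e<best[0]: best=(e,m)
        if best and best[0]<40:
            print(cam,'mask',best[1].sum(),best[0].round(1)); data.append((c,cv2.resize(best[1],None,fx=S,fy=S,interpolation=cv2.INTER_NEAREST)))
    def box(q):
        x,y,a,L,W,H=q; u=np.array([np.cos(a),np.sin(a)]); v=np.array([-u[1],u[0]])
        return np.array([[*(np.array([x,y])+i*u*L/2+j*v*W/2),k*H] for i in(-1,1) for j in(-1,1) for k in(0,1)])
    def cost(q):
        t=0
        for c,m in data:
            h=cv2.convexHull(((proj(c,box(q))+.5)*S).astype(np.float32)); r=np.zeros_like(m)
            cv2.fillConvexPoly(r,np.round(h*16).astype(np.int32),1,shift=4)
            t+=1-(r&m).sum()/(r|m).sum()
        return t/len(data)
    best=min((minimize(cost,np.array([x0[0],x0[1],x0[2],.1,.05,h]),method='Nelder-Mead',options=dict(initial_simplex=np.array([x0[0],x0[1],x0[2],.1,.05,h])+np.vstack([np.zeros(6),np.diag([.008,.008,.1,.01,.01,.01])]),maxiter=600)) for h in(.015,.03,.045)),key=lambda r:r.fun)
    print(name,best.x[:2],np.degrees(best.x[2]),best.x[3:],best.fun)
E
python3 - <<'E'
from fit import *
s=bot.read_state(); print(s['opening'],s['position'])
fit('block',['wrist','side'],[.485,-.394,np.radians(64.7)])
fit('block',['wrist','side'],[.61,-.478,np.radians(93)])
E
```

```text
0.678543666958145 [ 0.4838 -0.3943  0.2194]
wrist mask 3835 1.2
side mask 1117 0.3
block [ 0.4849 -0.394 ] 64.6240407952324 [0.0968 0.0494 0.0462] 0.037189845955492684
wrist mask 4419 8.7
side mask 1178 3.5
block [ 0.6179 -0.4782] 93.20475291769688 [0.0987 0.0498 0.0446] 0.04092219034206562
```

```bash
python3 - <<'E'
import cv2
a=cv2.imread('pics/w3.png')[150:365,195:355]
cv2.imwrite('pics/w3z.png',cv2.resize(a,None,fx=2.7,fy=2.7,interpolation=cv2.INTER_CUBIC))
E
```

```text
(no output)
```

View pics/w3z.png

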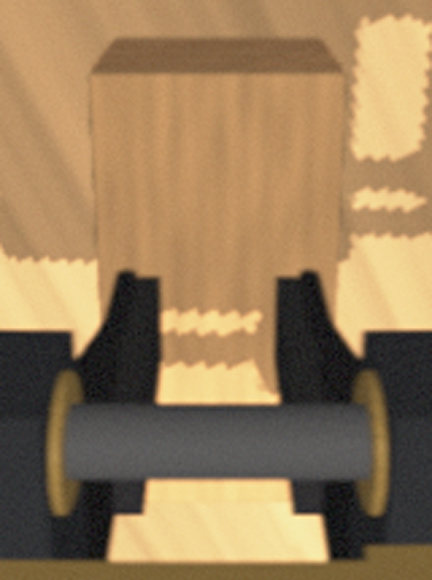

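Zoom: the visible finger ends at row ≈252 lie on the block's top plane. The tips therefore seem to be about 12 mm behind the TCP, not 17 mm ahead, and they slid over the top face. I'll test by descending further with the fingers fully open, watching force.

```bash
python3 -c "
from h import *
rel([.4849,-.394,.030],64.6)"
```

```text
t 7.55 pos [ 0.4848 -0.3952  0.2214] xang 64.59 zaxis [-0.0003  0.0004 -1.    ] | rel [ 0.0012 -0.0003  0.1914] wz -0.01 rows 4.6 F [ 0.0405 -0.3087  0.1734]
```

play_rows(motion=[[[0.001,0,0.04,0,0,0],[0.001,0,0.08,0,0,0],[0.001,0,0.12,0,0,0],[0.001,0,0.155,0,0,0],[0.001,0,0.18,0,0,0],[0.001,0,0.191,0,0,0],[0.001,0,0.198,0,0,0],[0.001,0,0.198,0,0,0]]], fingers=0.087)

```text
time_s: 8.22
position: [0.4851, -0.3943, 0.023]
tcp_rot: [[0.429, 0.903, -0.001], [0.903, -0.429, 0.001], [0.0, -0.001, -1.0]]
force: [0.1, 0.6, 0.5]
opening: 0.999
grasp_force: 0.0
```

play_rows(motion=[[[0,0,0.002,0,0,0],[0,0,0.004,0,0,0],[0,0,0.006,0,0,0],[0,0,0.008,0,0,0]]])

```text
time_s: 8.55
position: [0.4859, -0.3951, 0.017]
tcp_rot: [[0.429, 0.903, 0.002], [0.903, -0.429, -0.002], [-0.001, 0.002, -1.0]]
force: [-0.3, -0.3, -0.4]
opening: 0.999
grasp_force: 0.0
```

play_rows(motion=[[[0,0,0.002,0,0,0],[0,0,0.004,0,0,0],[0,0,0.006,0,0,0],[0,0,0.006,0,0,0]]])

```text
time_s: 8.88
position: [0.485, -0.3941, 0.0093]
tcp_rot: [[0.429, 0.903, -0.001], [0.903, -0.429, 0.001], [0.0, -0.001, -1.0]]
force: [1.2, 0.2, -0.2]
opening: 1.002
grasp_force: 0.0
```

play_rows(motion=[[[0,0,0.002,0,0,0],[0,0,0.004,0,0,0],[0,0,0.005,0,0,0],[0,0,0.005,0,0,0]]])

```text
time_s: 9.22
position: [0.485, -0.3942, 0.0044]
tcp_rot: [[0.429, 0.903, -0.0], [0.903, -0.429, 0.0], [0.0, -0.001, -1.0]]
force: [0.5, -0.3, -0.4]
opening: 0.997
grasp_force: 0.0
```

play_rows(motion=[[[0,0,0,0,0,0],[0,0,0,0,0,0],[0,0,0,0,0,0],[0,0,0,0,0,0],[0,0,0,0,0,0],[0,0,0,0,0,0],[0,0,0,0,0,0],[0,0,0,0,0,0]]], fingers=0.03)

```text
time_s: 9.88
position: [0.4853, -0.3944, 0.0048]
tcp_rot: [[0.429, 0.903, 0.0], [0.903, -0.429, -0.0], [-0.0, 0.0, -1.0]]
force: [1.3, 0.3, 0.6]
opening: 0.574
grasp_force: 30.0
```

Gripped at 50 mm with 30 N. Lifting.

play_rows(motion=[[[0,0,-0.02,0,0,0],[0,0,-0.05,0,0,0],[0,0,-0.09,0,0,0],[0,0,-0.13,0,0,0],[0,0,-0.17,0,0,0],[0,0,-0.2,0,0,0],[0.02,0,-0.21,0,0,-5],[0.05,0,-0.21,0,0,-10]]])

```text
time_s: 10.55
position: [0.5079, -0.353, 0.2191]
tcp_rot: [[0.265, 0.964, 0.006], [0.964, -0.265, -0.008], [-0.006, 0.008, -1.0]]
force: [1.2, 0.8, -1.3]
opening: 0.576
grasp_force: 30.0
```

```bash
python3 -c "
from h import *
rel([.5602,.128,.21],85)"
```

```text
t 10.55 pos [ 0.5079 -0.353   0.2191] xang 74.61 zaxis [ 0.0062 -0.0077 -1.    ] | rel [ 0.4777 -0.0772  0.0057] wz -10.39 rows 11.6 F [ 1.1623  0.8425 -1.2569]
```

play_rows(motion=[[[0.03,-0.01,0,0,0,-2],[0.07,-0.02,0,0,0,-5],[0.11,-0.02,0,0,0,-8],[0.15,-0.03,0,0,0,-10],[0.19,-0.03,0,0,0,-10.4],[0.23,-0.04,0,0,0,-10.4],[0.27,-0.045,0,0,0,-10.4],[0.31,-0.05,0,0,0,-10.4]]])

```text
time_s: 11.22
position: [0.54, -0.035, 0.2145]
tcp_rot: [[0.088, 0.996, -0.001], [0.996, -0.088, 0.0], [0.0, -0.001, -1.0]]
force: [0.6, 0.1, -2.0]
opening: 0.577
grasp_force: 30.0
```

```bash
python3 -c "
from h import *
rel([.5602,.128,.21],85)"
```

```text
t 11.2167 pos [ 0.54   -0.035   0.2145] xang 84.97 zaxis [-0.0011  0.0003 -1.    ] | rel [0.1641 0.0058 0.0045] wz -0.03 rows 3.9 F [ 0.6174  0.0576 -1.9716]
```

play_rows(motion=[[[0.04,0.003,0,0,0,0],[0.08,0.006,0.01,0,0,0],[0.12,0.006,0.03,0,0,0],[0.15,0.006,0.06,0,0,0],[0.155,0.006,0.09,0,0,0],[0.155,0.006,0.11,0,0,0],[0.155,0.006,0.11,0,0,0],[0.155,0.006,0.11,0,0,0]]])

```text
time_s: 11.88
position: [0.5592, 0.1169, 0.1037]
tcp_rot: [[0.087, 0.996, -0.004], [0.996, -0.087, -0.0], [-0.0, -0.004, -1.0]]
force: [0.0, -0.7, -0.2]
opening: 0.569
grasp_force: 30.0
```

```bash
python3 - <<'E'
from h import *
rel([.5602,.128,.0248],85)
c=cap('wrist','w4.png')
ctr=np.array([.5575,.1042]); a=np.radians(85); u=np.array([np.cos(a),np.sin(a)]); v=np.array([u[1],-u[0]])
pts={'casting':(26,96,.065),'casting2':(-26,96,.065),'plate':(25,83.5,.056),'plate2':(-25,83.5,.056),'strR':(28,142,.028),'strL':(-28,142,.028)}
for k,(x,y,z) in pts.items(): print(k,proj(c,[*(ctr+x*1e-3*v+y*1e-3*u+.0006*v),z])[0].round(1))
im=cv2.imread('pics/w4.png')[0:300,120:440]; cv2.imwrite('pics/w4z.png',cv2.resize(im,None,fx=2,fy=2,interpolation=cv2.INTER_CUBIC))
E
```

```text
t 11.8833 pos [0.5592 0.1169 0.1037] xang 85.01 zaxis [-0.0036 -0.0001 -1.    ] | rel [0.0111 0.0004 0.0788] wz 0.01 rows 1.9 F [ 0.0084 -0.7191 -0.2129]
casting [317.1 113.4]
casting2 [236.5 113.4]
plate [313.4 132.3]
plate2 [240.1 132.2]
strR [315.8  47.1]
strL [238.   47.1]
```

View pics/w4z.png

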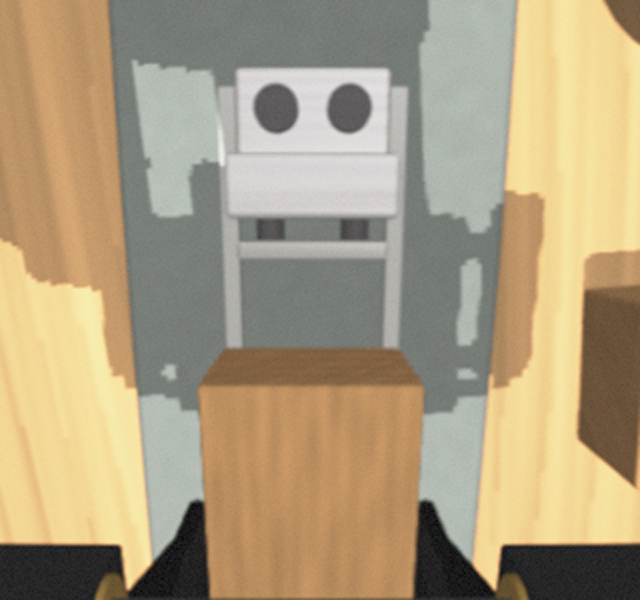

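The view shows the strips' inner edges at (240.5,172) and (312,172), the plate at row ≈129 and the block's front edge at cols 220–331. Lateral alignment is within 1 mm. Descending.

play_rows(motion=[[[0.009,0,0.015,0,0,0],[0.01,0,0.03,0,0,0],[0.01,0,0.045,0,0,0],[0.01,0,0.055,0,0,0],[0.01,0,0.062,0,0,0],[0.01,0,0.067,0,0,0],[0.01,0,0.07,0,0,0],[0.01,0,0.07,0,0,0]]])

```text
time_s: 12.6
position: [0.5615, 0.1265, 0.0348]
tcp_rot: [[0.088, 0.996, 0.0], [0.996, -0.088, 0.0], [0.0, 0.0, -1.0]]
force: [0.2, -0.5, -1.5]
opening: 0.572
grasp_force: 30.0
```

play_rows(motion=[[[0,0,0.002,0,0,0],[0,0,0.004,0,0,0],[0,0,0.006,0,0,0],[0,0,0.0065,0,0,0]]])

```text
time_s: 12.93
position: [0.5612, 0.1268, 0.0282]
tcp_rot: [[0.087, 0.996, 0.0], [0.996, -0.087, 0.0], [0.0, 0.0, -1.0]]
force: [0.2, -0.2, -2.3]
opening: 0.574
grasp_force: 30.0
```

play_rows(motion=[[[0,0,0.001,0,0,0],[0,0,0.002,0,0,0],[0,0,0.003,0,0,0],[0,0,0.004,0,0,0]]])

```text
time_s: 13.27
position: [0.5613, 0.1268, 0.0248]
tcp_rot: [[0.087, 0.996, 0.0], [0.996, -0.087, -0.0], [-0.0, 0.0, -1.0]]
force: [-2.3, 0.1, 11.9]
opening: 0.571
grasp_force: 30.0
```

play_rows(motion=[[[0,0,-0.001,0,0,0],[0,0,-0.001,0,0,0],[0,0,-0.001,0,0,0],[0,0,-0.001,0,0,0],[0,0,-0.001,0,0,0],[0,0,-0.001,0,0,0]]], fingers=0.087)

```text
time_s: 13.77
position: [0.5612, 0.1268, 0.0252]
tcp_rot: [[0.087, 0.996, -0.0], [0.996, -0.087, -0.0], [-0.0, -0.0, -1.0]]
force: [0.1, -0.0, -0.4]
opening: 0.937
grasp_force: 0.0
```

play_rows(motion=[[[0,0,-0.01,0,0,0],[0,0,-0.03,0,0,0],[0,0,-0.06,0,0,0],[0,0,-0.1,0,0,0],[0,0,-0.14,0,0,0],[0,0,-0.17,0,0,0],[0,0,-0.19,0,0,0],[0,0,-0.19,0,0,0]]])

```text
time_s: 14.43
position: [0.5645, 0.127, 0.2215]
tcp_rot: [[0.087, 0.996, 0.012], [0.996, -0.087, 0.0], [0.001, 0.012, -1.0]]
force: [0.5, -1.2, 0.6]
opening: 1.0
grasp_force: 0.0
```

```bash
python3 - <<'E'
from h import *
c=cap('wrist','w5.png')
for n in('sleeve','block'): print(n,[(round(d['confidence'],2),np.round(d['at'],4),proj(c,d['at'])[0].round()) for d in finder.recognise('wrist',n)])
for d in finder.outline_of('wrist','block'):
    ys,xs=np.nonzero(d['pixels']); print(xs.mean(),ys.mean(),cv2.minAreaRect(onz(c,np.c_[xs,ys],.065)[:,:2].astype(np.float32)))
for d in finder.outline_of('wrist','sleeve'):
    ys,xs=np.nonzero(d['pixels']); print(len(xs),xs.min(),xs.max(),ys.min(),ys.max())
rel([.594,.014,.25],85)
im=cv2.imread('pics/w5.png')[0:300,120:440]; cv2.imwrite('pics/w5z.png',cv2.resize(im,None,fx=2,fy=2,interpolation=cv2.INTER_CUBIC))
E
```

```text
sleeve [(0.16, array([0.5566, 0.1578, 0.017 ]), array([265., 159.]))]
block [(0.89, array([0.5649, 0.1334, 0.0636]), array([274., 187.])), (0.54, array([ 0.6958, -0.1499,  0.0092]), array([376., 353.]))]
270.6589778380823 188.5857078245138 ((0.5611006021499634, 0.12935036420822144), (0.10303511470556259, 0.05143127590417862), 85.65254974365234)
308.9491525423729 291.08898305084745 ((0.5963500142097473, -0.01837962120771408), (0.031048787757754326, 0.07630991190671921), 5.203681945800781)
502 296 327 279 334
29211 200 338 20 345
t 14.6833 pos [0.5599 0.1267 0.2138] xang 84.99 zaxis [-0.0034 -0.0001 -1.    ] | rel [-0.1093  0.0437 -0.0363] wz -0.01 rows 3.0 F [-0.3792  0.3579  0.4551]
```

View pics/w5z.png

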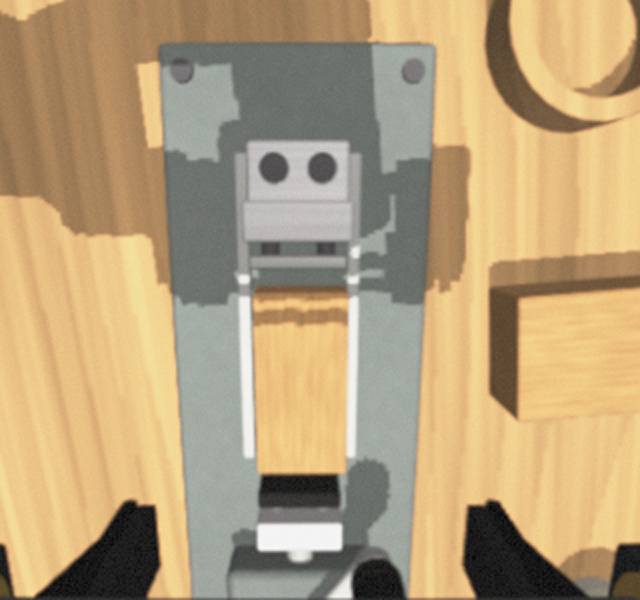

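The block lies flat between the strips (240.5–300 px cols), with plate and pad clear at each end; the sleeve is at (308,290). Next, locate the sleeve from closer.

play_rows(motion=[[[-0.03,0.01,-0.02,0,0,0],[-0.06,0.02,-0.04,0,0,0],[-0.08,0.02,-0.06,0,0,0],[-0.08,0.02,-0.06,0,0,0],[-0.08,0.02,-0.06,0,0,0]]])

```text
time_s: 15.1
position: [0.5742, 0.0445, 0.2747]
tcp_rot: [[0.09, 0.996, -0.001], [0.996, -0.09, 0.001], [0.0, -0.001, -1.0]]
force: [-0.5, 0.2, -1.0]
opening: 0.999
grasp_force: 0.0
```

```bash
cat > cyl.py <<'E'
from h import *
from scipy.optimize import minimize
def sleeve(cams,x0):
    data=[]
    t=np.linspace(0,2*np.pi,40)
    def hull(c,q,S=4):
        P=np.vstack([np.c_[q[0]+.014*np.cos(t),q[1]+.014*np.sin(t),np.full(40,z)] for z in(.084,.150)])
        return cv2.convexHull(((proj(c,P)+.5)*S).astype(np.float32))
    for cam in cams:
        c=cap(cam); pc=proj(c,[*x0,.117])[0]
        L=[]
        for d in finder.outline_of(cam,'sleeve'):
            m=d['pixels'].astype(np.uint8); ys,xs=np.nonzero(m); L.append((np.hypot(xs.mean()-pc[0],ys.mean()-pc[1]),len(xs),d['confidence'],m))
        L.sort(key=lambda l:l[0])
        if L: print(cam,L[0][:3])
        if L and L[0][0]<30:
            m=cv2.resize(L[0][3],None,fx=4,fy=4,interpolation=cv2.INTER_NEAREST)
            def cost(q,ds):
                s=0
                for c,m in ds:
                    r=np.zeros_like(m); cv2.fillConvexPoly(r,np.round(hull(c,q)).astype(np.int32),1); s+=1-(r&m).sum()/(r|m).sum()
                return s
            data.append((c,m))
            for ds in ([data[-1:]] if len(data)==1 else [data[-1:],data]):
                r=minimize(cost,x0,args=(ds,),method='Nelder-Mead',options=dict(initial_simplex=[x0,[x0[0]+.01,x0[1]],[x0[0],x0[1]+.01]]))
                print(cam,len(ds),r.x,r.fun)
E
python3 - <<'E'
from cyl import *
sleeve(['wrist','side','top'],[.5935,.0145])
rel([.594,.014,.103],85)
E
```

```text
wrist (np.float64(7.0106005800484255), 607, 0.65)
wrist 1 [0.5921 0.0205] 0.39116202945990175
side (np.float64(1.7796876801143822), 185, 0.77)
side 1 [0.5904 0.0188] 0.21743753322700687
side 2 [0.5919 0.0209] 0.6113634892269496
t 15.4 pos [0.5733 0.0464 0.2739] xang 85.07 zaxis [-0.0028  0.0005 -1.    ] | rel [-0.0305  0.0239  0.1708] wz 0.07 rows 4.2 F [-0.4104  0.0453  0.0006]
```

play_rows(motion=[[[-0.015,0.01,0,0,0,0],[-0.029,0.02,0,0,0,0],[-0.029,0.02,0,0,0,0],[-0.029,0.02,0,0,0,0]]])

```text
time_s: 15.73
position: [0.592, 0.0141, 0.2748]
tcp_rot: [[0.089, 0.996, -0.001], [0.996, -0.089, 0.0], [0.0, -0.001, -1.0]]
force: [-0.7, -0.2, 0.1]
opening: 0.999
grasp_force: 0.0
```

```bash
python3 - <<'E'
from cyl import *
sleeve(['wrist'],[.5925,.017])
c=cap('wrist'); g=c['frame'].astype(int).max(2)
pc=proj(c,[.5925,.017,.15])[0]; print('pred top',pc)
x0,y0=int(pc[0])-45,int(pc[1])-45
w=g[y0:y0+110,x0:x0+90]
for r in w[::4,::3]: print(''.join('#' if v<55 else '+' if v<90 else '.' for v in r))
n,lab,st,ce=cv2.connectedComponentsWithStats((w<70).astype(np.uint8))
print(st[:,:],ce+[x0,y0])
rel([.5925,.017,.103],85)
E
```

```text
wrist (np.float64(4.6871174085221945), 609, 0.84)
wrist 1 [0.5925 0.0205] 0.3713337757133378
pred top [277.3977 199.0834]
..............................
..............................
..............................
..............................
..............................
.............####+............
............#######...........
...........########...........
++++++++++.+##+++##+..........
...........++++.+#++..........
...........++.....++..........
...........+.......+..........
..................+...........
..+++.......+.....+...........
.++............+..............
+.............................
..............................
..............................
..............................
..............................
..............................
..............................
..............................
..............................
..............................
..............................
..............................
..............................
[[   0    0   90  110 9425]
 [  33   18   25   36  466]
 [   0   30    1    1    1]
 [   3   30    1    1    1]
 [  25   30    2    1    2]
 [   7   52    1    1    1]
 [   9   52    3    1    3]
 [  50   54    1    1    1]] [[276.5187 209.6789]
 [276.6781 184.8884]
 [232.     184.    ]
 [235.     184.    ]
 [257.5    184.    ]
 [239.     206.    ]
 [242.     206.    ]
 [282.     208.    ]]
t 15.8833 pos [0.5912 0.0151 0.275 ] xang 84.99 zaxis [-0.0009  0.0005 -1.    ] | rel [0.002  0.0013 0.172 ] wz -0.01 rows 4.1 F [ 0.2494 -0.5127 -0.0421]
```

play_rows(motion=[[[0.004,0.001,0.035,0,0,0],[0.004,0.001,0.07,0,0,0],[0.004,0.001,0.1,0,0,0],[0.004,0.001,0.13,0,0,0],[0.004,0.001,0.155,0,0,0],[0.004,0.001,0.167,0,0,0],[0.004,0.001,0.17,0,0,0],[0.004,0.001,0.17,0,0,0]]], fingers=0.087)

```text
time_s: 16.55
position: [0.5921, 0.0191, 0.1044]
tcp_rot: [[0.087, 0.996, -0.002], [0.996, -0.087, 0.0], [0.0, -0.002, -1.0]]
force: [0.2, -0.8, 0.2]
opening: 1.001
grasp_force: 0.0
```

play_rows(motion=[[[0,0,0,0,0,0],[0,0,0,0,0,0],[0,0,0,0,0,0],[0,0,0,0,0,0],[0,0,0,0,0,0],[0,0,0,0,0,0],[0,0,0,0,0,0],[0,0,0,0,0,0]]], fingers=0.015)

```text
time_s: 17.22
position: [0.5929, 0.0186, 0.1053]
tcp_rot: [[0.087, 0.996, 0.0], [0.996, -0.087, -0.0], [-0.0, 0.0, -1.0]]
force: [0.6, -0.7, -0.0]
opening: 0.48
grasp_force: 0.0
```

play_rows(motion=[[[0,0,0,0,0,0],[0,0,0,0,0,0],[0,0,0,0,0,0]]])

```text
time_s: 17.47
position: [0.593, 0.0185, 0.1052]
tcp_rot: [[0.087, 0.996, 0.0], [0.996, -0.087, 0.0], [0.0, 0.0, -1.0]]
force: [0.6, -0.3, 0.4]
opening: 0.32
grasp_force: 30.0
```

The sleeve is gripped at 27.8 mm with 30 N. Next I work out the circle rows.

```bash
cat > wind.py <<'E'
import sys
from h import *
ax=np.array([.5459,-.0354]); a=np.radians(85); u=np.array([np.cos(a),np.sin(a)]); v=np.array([u[1],-u[0]])
def rows(t0,dt,n):
    print([[round(.07*(np.cos(t0+dt*i)-np.cos(t0)),4),round(.07*(np.sin(t0+dt*i)-np.sin(t0)),4),0,0,0,0] for i in range(1,n+1)])
def st():
    s=bot.read_state(); d=np.array(s['position'])[:2]-ax; X,Y=d@v,d@u; th=np.arctan2(X,Y); F=np.array(s['force'])[:2]; f=np.array([F@v,F@u])
    e=np.array([np.sin(th),np.cos(th)]); t=np.array([np.cos(th),-np.sin(th)])
    print('t',round(s['time_s'],2),'rel',1e3*X,1e3*Y,'r',1e3*np.hypot(X,Y),'th',th%6.283,'resist',-f@t,'radial',f@e,'F',s['force'],'op',s['opening'],s['grasp_force'],s['position'][2])
if __name__=='__main__':
    st()
    t0=float(sys.argv[1])
    for k in range(int(sys.argv[4])): rows(t0,float(sys.argv[2]),int(sys.argv[3])); t0+=float(sys.argv[2])*int(sys.argv[3])
E
python3 wind.py .647 .06 8 2
```

```text
t 17.47 rel 42.25422449048722 57.84507392259177 r 71.63429391291992 th 0.6308858001002687 resist -0.6616350563695366 radial 0.15649581862838072 F [ 0.6012 -0.3175  0.4   ] op 0.32020260398089895 29.999890378676355 0.10520422263483672
[[np.float64(-0.0026), np.float64(0.0033), 0, 0, 0, 0], [np.float64(-0.0055), np.float64(0.0064), 0, 0, 0, 0], [np.float64(-0.0085), np.float64(0.0093), 0, 0, 0, 0], [np.float64(-0.0116), np.float64(0.0121), 0, 0, 0, 0], [np.float64(-0.015), np.float64(0.0146), 0, 0, 0, 0], [np.float64(-0.0184), np.float64(0.017), 0, 0, 0, 0], [np.float64(-0.0221), np.float64(0.0191), 0, 0, 0, 0], [np.float64(-0.0258), np.float64(0.021), 0, 0, 0, 0]]
[[np.float64(-0.0038), np.float64(0.0017), 0, 0, 0, 0], [np.float64(-0.0078), np.float64(0.0031), 0, 0, 0, 0], [np.float64(-0.0118), np.float64(0.0044), 0, 0, 0, 0], [np.float64(-0.0159), np.float64(0.0053), 0, 0, 0, 0], [np.float64(-0.02), np.float64(0.0061), 0, 0, 0, 0], [np.float64(-0.0242), np.float64(0.0065), 0, 0, 0, 0], [np.float64(-0.0284), np.float64(0.0068), 0, 0, 0, 0], [np.float64(-0.0326), np.float64(0.0067), 0, 0, 0, 0]]
```

play_rows(motion=[[[-0.0026,0.0033,0,0,0,0],[-0.0055,0.0064,0,0,0,0],[-0.0085,0.0093,0,0,0,0],[-0.0116,0.0121,0,0,0,0],[-0.015,0.0146,0,0,0,0],[-0.0184,0.017,0,0,0,0],[-0.0221,0.0191,0,0,0,0],[-0.0258,0.021,0,0,0,0]]])

```text
time_s: 18.13
position: [0.6105, -0.0066, 0.1052]
tcp_rot: [[0.088, 0.996, -0.002], [0.996, -0.088, 0.004], [0.004, -0.003, -1.0]]
force: [-1.6, 6.3, 2.5]
opening: 0.313
grasp_force: 30.0
```

```bash
python3 wind.py 1.127 .06 8 2 | sed 's/np.float64(\([^)]*\))/\1/g'
```

```text
t 18.13 rel 61.89289183524939 34.28204326921495 r 70.75301089312177 th 1.0649691162879824 resist 6.382620125498369 radial 1.0714488063297283 F [-1.6152  6.2671  2.5431] op 0.31337214484724407 30.002038925886154 0.10518035885294647
[[-0.0038, 0.0017, 0, 0, 0, 0], [-0.0078, 0.0031, 0, 0, 0, 0], [-0.0118, 0.0044, 0, 0, 0, 0], [-0.0159, 0.0053, 0, 0, 0, 0], [-0.02, 0.0061, 0, 0, 0, 0], [-0.0242, 0.0065, 0, 0, 0, 0], [-0.0284, 0.0068, 0, 0, 0, 0], [-0.0326, 0.0067, 0, 0, 0, 0]]
[[-0.0042, -0.0003, 0, 0, 0, 0], [-0.0084, -0.0008, 0, 0, 0, 0], [-0.0125, -0.0016, 0, 0, 0, 0], [-0.0166, -0.0026, 0, 0, 0, 0], [-0.0206, -0.0039, 0, 0, 0, 0], [-0.0245, -0.0054, 0, 0, 0, 0], [-0.0283, -0.0071, 0, 0, 0, 0], [-0.032, -0.0091, 0, 0, 0, 0]]
```

play_rows(motion=[[[-0.0038,0.0017,0,0,0,0],[-0.0078,0.0031,0,0,0,0],[-0.0118,0.0044,0,0,0,0],[-0.0159,0.0053,0,0,0,0],[-0.02,0.0061,0,0,0,0],[-0.0242,0.0065,0,0,0,0],[-0.0284,0.0068,0,0,0,0],[-0.0326,0.0067,0,0,0,0]]])

```text
time_s: 18.8
position: [0.6154, -0.0398, 0.1052]
tcp_rot: [[0.088, 0.996, -0.0], [0.996, -0.088, 0.004], [0.004, -0.001, -1.0]]
force: [1.4, 5.9, 1.2]
opening: 0.312
grasp_force: 30.0
```

play_rows(motion=[[[-0.0042,-0.0003,0,0,0,0],[-0.0084,-0.0008,0,0,0,0],[-0.0125,-0.0016,0,0,0,0],[-0.0166,-0.0026,0,0,0,0],[-0.0206,-0.0039,0,0,0,0],[-0.0245,-0.0054,0,0,0,0],[-0.0283,-0.0071,0,0,0,0],[-0.032,-0.0091,0,0,0,0]]])

```text
time_s: 19.47
position: [0.6045, -0.0713, 0.1052]
tcp_rot: [[0.088, 0.996, 0.002], [0.996, -0.088, 0.003], [0.004, 0.002, -1.0]]
force: [2.8, 6.4, -1.1]
opening: 0.313
grasp_force: 30.0
```

```bash
python3 wind.py 2.087 .06 8 2 | sed 's/np.float64(\([^)]*\))/\1/g'
```

```text
t 19.47 rel 61.45454977806204 -30.61520955021403 r 68.6582314382465 th 2.0329840333235305 resist 6.891696606301471 radial -0.9675481854512316 F [ 2.7739  6.3826 -1.0527] op 0.3133192183044436 30.000241175293922 0.10520180798123217
[[-0.0036, -0.0022, 0, 0, 0, 0], [-0.007, -0.0046, 0, 0, 0, 0], [-0.0103, -0.0072, 0, 0, 0, 0], [-0.0135, -0.01, 0, 0, 0, 0], [-0.0164, -0.0129, 0, 0, 0, 0], [-0.0192, -0.0161, 0, 0, 0, 0], [-0.0218, -0.0194, 0, 0, 0, 0], [-0.0242, -0.0228, 0, 0, 0, 0]]
[[-0.0022, -0.0036, 0, 0, 0, 0], [-0.0041, -0.0073, 0, 0, 0, 0], [-0.0059, -0.0111, 0, 0, 0, 0], [-0.0074, -0.0151, 0, 0, 0, 0], [-0.0086, -0.0191, 0, 0, 0, 0], [-0.0096, -0.0231, 0, 0, 0, 0], [-0.0104, -0.0273, 0, 0, 0, 0], [-0.0109, -0.0314, 0, 0, 0, 0]]
```

play_rows(motion=[[[-0.0036,-0.0022,0,0,0,0],[-0.007,-0.0046,0,0,0,0],[-0.0103,-0.0072,0,0,0,0],[-0.0135,-0.01,0,0,0,0],[-0.0164,-0.0129,0,0,0,0],[-0.0192,-0.0161,0,0,0,0],[-0.0218,-0.0194,0,0,0,0],[-0.0242,-0.0228,0,0,0,0]]])

```text
time_s: 20.13
position: [0.5805, -0.0939, 0.1052]
tcp_rot: [[0.089, 0.996, 0.004], [0.996, -0.089, 0.002], [0.003, 0.004, -1.0]]
force: [3.8, 4.8, -2.4]
opening: 0.315
grasp_force: 30.0
```

play_rows(motion=[[[-0.0022,-0.0036,0,0,0,0],[-0.0041,-0.0073,0,0,0,0],[-0.0059,-0.0111,0,0,0,0],[-0.0074,-0.0151,0,0,0,0],[-0.0086,-0.0191,0,0,0,0],[-0.0096,-0.0231,0,0,0,0],[-0.0104,-0.0273,0,0,0,0],[-0.0109,-0.0314,0,0,0,0]]])

```text
time_s: 20.8
position: [0.5493, -0.103, 0.1053]
tcp_rot: [[0.089, 0.996, 0.006], [0.996, -0.089, 0.001], [0.001, 0.006, -1.0]]
force: [6.6, 2.7, -4.3]
opening: 0.312
grasp_force: 30.0
```

```bash
python3 wind.py 3.047 .05 8 3 | sed 's/np.float64(\([^)]*\))/\1/g'
```

```text
t 20.8 rel 9.327354222215833 -67.07558101042751 r 67.72099456352595 th 3.003421336222223 resist 6.7323915546285615 radial -2.370907736539415 F [ 6.603   2.7104 -4.3456] op 0.3124657064010915 30.004513221792877 0.10526393720334143
[[-0.0002, -0.0035, 0, 0, 0, 0], [-0.0003, -0.007, 0, 0, 0, 0], [-0.0002, -0.0105, 0, 0, 0, 0], [0.0001, -0.014, 0, 0, 0, 0], [0.0005, -0.0174, 0, 0, 0, 0], [0.0012, -0.0209, 0, 0, 0, 0], [0.002, -0.0243, 0, 0, 0, 0], [0.0029, -0.0277, 0, 0, 0, 0]]
[[0.0011, -0.0033, 0, 0, 0, 0], [0.0024, -0.0066, 0, 0, 0, 0], [0.0039, -0.0097, 0, 0, 0, 0], [0.0055, -0.0128, 0, 0, 0, 0], [0.0073, -0.0159, 0, 0, 0, 0], [0.0092, -0.0188, 0, 0, 0, 0], [0.0113, -0.0216, 0, 0, 0, 0], [0.0135, -0.0243, 0, 0, 0, 0]]
[[0.0023, -0.0026, 0, 0, 0, 0], [0.0048, -0.0051, 0, 0, 0, 0], [0.0074, -0.0075, 0, 0, 0, 0], [0.0101, -0.0097, 0, 0, 0, 0], [0.0129, -0.0118, 0, 0, 0, 0], [0.0158, -0.0137, 0, 0, 0, 0], [0.0188, -0.0155, 0, 0, 0, 0], [0.0219, -0.0172, 0, 0, 0, 0]]
```

play_rows(motion=[[[-0.0002,-0.0035,0,0,0,0],[-0.0003,-0.007,0,0,0,0],[-0.0002,-0.0105,0,0,0,0],[0.0001,-0.014,0,0,0,0],[0.0005,-0.0174,0,0,0,0],[0.0012,-0.0209,0,0,0,0],[0.002,-0.0243,0,0,0,0],[0.0029,-0.0277,0,0,0,0]]])

```text
time_s: 21.47
position: [0.5228, -0.0992, 0.1053]
tcp_rot: [[0.088, 0.996, 0.008], [0.996, -0.088, -0.002], [-0.001, 0.008, -1.0]]
force: [6.8, -0.0, -7.2]
opening: 0.312
grasp_force: 30.0
```

```bash
python3 wind.py 3.447 .05 4 2 | sed 's/np.float64(\([^)]*\))/\1/g'
```

```text
t 21.47 rel -17.459206293936028 -65.58902853628136 r 67.87300309215253 th 3.401565558571462 resist 6.365912831240931 radial -2.2839937538978985 F [ 6.7632 -0.0199 -7.1937] op 0.3117530608210994 30.00904822256416 0.10528805332971097
[[0.0011, -0.0033, 0, 0, 0, 0], [0.0024, -0.0066, 0, 0, 0, 0], [0.0039, -0.0097, 0, 0, 0, 0], [0.0055, -0.0128, 0, 0, 0, 0]]
[[0.0018, -0.003, 0, 0, 0, 0], [0.0037, -0.0059, 0, 0, 0, 0], [0.0058, -0.0088, 0, 0, 0, 0], [0.008, -0.0115, 0, 0, 0, 0]]
```

play_rows(motion=[[[0.0011,-0.0033,0,0,0,0],[0.0024,-0.0066,0,0,0,0],[0.0039,-0.0097,0,0,0,0],[0.0055,-0.0128,0,0,0,0]]])

```text
time_s: 21.8
position: [0.5104, -0.0935, 0.1053]
tcp_rot: [[0.087, 0.996, 0.007], [0.996, -0.087, -0.004], [-0.003, 0.007, -1.0]]
force: [5.2, -3.5, -6.9]
opening: 0.316
grasp_force: 30.0
```

```bash
python3 wind.py 3.647 .05 4 3 | sed 's/np.float64(\([^)]*\))/\1/g'
```

```text
t 21.8 rel -30.276394714805086 -60.9328870912933 r 68.04025871649061 th 3.602556654817276 resist 6.240821183665169 radial 0.2534128860782141 F [ 5.1935 -3.4698 -6.9344] op 0.31572990794236244 30.00987381208688 0.10529814934221103
[[0.0018, -0.003, 0, 0, 0, 0], [0.0037, -0.0059, 0, 0, 0, 0], [0.0058, -0.0088, 0, 0, 0, 0], [0.008, -0.0115, 0, 0, 0, 0]]
[[0.0023, -0.0026, 0, 0, 0, 0], [0.0048, -0.0051, 0, 0, 0, 0], [0.0074, -0.0075, 0, 0, 0, 0], [0.0101, -0.0097, 0, 0, 0, 0]]
[[0.0028, -0.0021, 0, 0, 0, 0], [0.0057, -0.004, 0, 0, 0, 0], [0.0087, -0.0058, 0, 0, 0, 0], [0.0118, -0.0075, 0, 0, 0, 0]]
```

play_rows(motion=[[[0.0018,-0.003,0,0,0,0],[0.0037,-0.0059,0,0,0,0],[0.0058,-0.0088,0,0,0,0],[0.008,-0.0115,0,0,0,0]]])

```text
time_s: 22.13
position: [0.499, -0.0851, 0.1053]
tcp_rot: [[0.087, 0.996, 0.006], [0.996, -0.087, -0.005], [-0.004, 0.006, -1.0]]
force: [3.6, -5.4, -6.6]
opening: 0.311
grasp_force: 30.0
```

```bash
python3 wind.py 3.847 .05 4 1 | head -1
```

```text
t 22.13 rel -42.359787899188305 -53.55105051135537 r 68.27932807031682 th 3.8106467582847485 resist 6.33565011665578 radial 1.4400225826103359 F [ 3.6191 -5.3959 -6.5949] op 0.3114477711740504 30.00929783564061 0.10529248045198131
```

play_rows(motion=[[[0.0023,-0.0026,0,0,0,0],[0.0048,-0.0051,0,0,0,0],[0.0074,-0.0075,0,0,0,0],[0.0101,-0.0097,0,0,0,0]]])

```text
time_s: 22.47
position: [0.4892, -0.0743, 0.1053]
tcp_rot: [[0.086, 0.996, 0.004], [0.996, -0.086, -0.005], [-0.004, 0.004, -1.0]]
force: [1.2, -7.0, -4.1]
opening: 0.312
grasp_force: 30.0
```

```bash
python3 wind.py 4.047 .05 4 1 | head -1;  python3 wind.py 4.247 .05 4 3 | sed 's/np.float64(\([^)]*\))/\1/g;1d'
```

```text
t 22.47 rel -53.053622158149466 -43.64154059304435 r 68.6969496370401 th 4.023837500253109 resist 6.470092835025478 radial 2.974223569200235 F [ 1.2063 -7.018  -4.1466] op 0.3115508411798305 30.004839557223022 0.10527084672797454
[[0.0032, -0.0015, 0, 0, 0, 0], [0.0064, -0.0028, 0, 0, 0, 0], [0.0097, -0.004, 0, 0, 0, 0], [0.0131, -0.005, 0, 0, 0, 0]]
[[0.0034, -0.0008, 0, 0, 0, 0], [0.0068, -0.0015, 0, 0, 0, 0], [0.0103, -0.002, 0, 0, 0, 0], [0.0138, -0.0023, 0, 0, 0, 0]]
[[0.0035, -0.0001, 0, 0, 0, 0], [0.007, -0.0001, 0, 0, 0, 0], [0.0105, 0.0001, 0, 0, 0, 0], [0.014, 0.0005, 0, 0, 0, 0]]
```

play_rows(motion=[[[0.0028,-0.0021,0,0,0,0],[0.0057,-0.004,0,0,0,0],[0.0087,-0.0058,0,0,0,0],[0.0118,-0.0075,0,0,0,0]]])

```text
time_s: 22.8
position: [0.4819, -0.0616, 0.1052]
tcp_rot: [[0.086, 0.996, 0.002], [0.996, -0.086, -0.004], [-0.004, 0.002, -1.0]]
force: [-0.3, -6.5, -3.2]
opening: 0.317
grasp_force: 30.0
```

```bash
python3 wind.py 4.247 .05 4 1 | head -1
```

```text
t 22.8 rel -61.47938893580402 -31.65413080559784 r 69.14983196637401 th 4.236727896683023 resist 5.907308435135043 radial 2.686905437401602 F [-0.2509 -6.4848 -3.1853] op 0.31730778230796197 30.001539643853903 0.10523217003645466
```

play_rows(motion=[[[0.0032,-0.0015,0,0,0,0],[0.0064,-0.0028,0,0,0,0],[0.0097,-0.004,0,0,0,0],[0.0131,-0.005,0,0,0,0]]])

```text
time_s: 23.13
position: [0.4774, -0.0478, 0.1052]
tcp_rot: [[0.086, 0.996, 0.0], [0.996, -0.086, -0.004], [-0.004, 0.001, -1.0]]
force: [-1.2, -7.5, -1.7]
opening: 0.316
grasp_force: 30.0
```

```bash
python3 wind.py 4.447 .05 4 1 | head -1
```

```text
t 23.13 rel -67.15226541034693 -18.357880431952903 r 69.61636678034523 th 4.445347039068876 resist 7.175835436347534 radial 2.5020494000109377 F [-1.18   -7.5074 -1.665 ] op 0.31586761040983236 30.000392231158912 0.10522733441028768
```

play_rows(motion=[[[0.0034,-0.0008,0,0,0,0],[0.0068,-0.0015,0,0,0,0]]])

```text
time_s: 23.3
position: [0.4763, -0.0411, 0.1052]
tcp_rot: [[0.085, 0.996, -0.0], [0.996, -0.085, -0.004], [-0.004, -0.0, -1.0]]
force: [-1.9, -8.7, -1.8]
opening: 0.313
grasp_force: 30.0
```

```bash
python3 wind.py 4.547 .05 2 3 | sed 's/np.float64(\([^)]*\))/\1/g'
```

```text
t 23.3 rel -68.8756104480776 -11.728990211266275 r 69.86715198125164 th 4.5435293822125296 resist 8.510440586571798 radial 2.5943655348484675 F [-1.8937 -8.6932 -1.8116] op 0.3127288608877475 29.999878308735788 0.10522547358147229
[[0.0035, -0.0005, 0, 0, 0, 0], [0.007, -0.0008, 0, 0, 0, 0]]
[[0.0035, -0.0001, 0, 0, 0, 0], [0.007, -0.0001, 0, 0, 0, 0]]
[[0.0035, 0.0002, 0, 0, 0, 0], [0.007, 0.0006, 0, 0, 0, 0]]
```

play_rows(motion=[[[0.0035,-0.0005,0,0,0,0],[0.0052,-0.0006,0,0,0,0]]])

```text
time_s: 23.47
position: [0.4759, -0.0358, 0.1052]
tcp_rot: [[0.085, 0.996, -0.001], [0.996, -0.085, -0.004], [-0.004, -0.001, -1.0]]
force: [-2.9, -9.0, -1.3]
opening: 0.317
grasp_force: 30.0
```

```bash
python3 wind.py 4.62 .05 2 1 | head -1
```

```text
t 23.47 rel -69.74779521983768 -6.497391926840868 r 70.04977544488912 th 4.61931622806139 resist 8.999588479983471 radial 2.966689057441294 F [-2.9161 -9.0161 -1.2817] op 0.31732640434661064 30.00002662651241 0.10520328784418598
```

play_rows(motion=[[[0,0,0,0,0,0],[0,0,0,0,0,0],[0,0,0,0,0,0],[0,0,0,0,0,0],[0,0,0,0,0,0]]], fingers=0.06)

```text
time_s: 23.88
position: [0.4762, -0.0334, 0.1053]
tcp_rot: [[0.087, 0.996, 0.0], [0.996, -0.087, 0.0], [0.0, 0.0, -1.0]]
force: [0.9, -0.9, -0.2]
opening: 0.604
grasp_force: 0.0
```

play_rows(motion=[[[0,0,-0.01,0,0,0],[0,0,-0.03,0,0,0],[0,0,-0.06,0,0,0],[0,0,-0.1,0,0,0],[0,0,-0.14,0,0,0],[0,0,-0.17,0,0,0],[0,0,-0.18,0,0,0],[0,0,-0.18,0,0,0]]])

```text
time_s: 24.55
position: [0.4781, -0.0339, 0.2887]
tcp_rot: [[0.087, 0.996, 0.008], [0.996, -0.087, -0.002], [-0.002, 0.008, -1.0]]
force: [0.4, -0.2, 0.5]
opening: 0.691
grasp_force: 0.0
```

```bash
python3 - <<'E'
from cyl import *
s=bot.read_state(); print(s['time_s'],s['position'],s['opening'],s['force'])
sleeve(['wrist','side'],[.476,-.036])
for cam in('side','top','wrist'):
    c=cap(cam)
    for d in finder.recognise(cam,'block')[:4]: print(cam,round(d['confidence'],2),np.round(d['at'],3))
    for d in finder.outline_of(cam,'block'):
        ys,xs=np.nonzero(d['pixels']); r=cv2.minAreaRect(onz(c,np.c_[xs,ys],.065)[:,:2].astype(np.float32))
        if abs(r[0][1]-.135)<.05: print(cam,r)
E
```

```text
24.55 [ 0.4781 -0.0339  0.2887] 0.6906996840101357 [ 0.4033 -0.1864  0.5194]
wrist (np.float64(1.8089642394102061), 614, 0.7)
wrist 1 [ 0.4751 -0.0348] 0.3034175761056864
side (np.float64(3.21987009610171), 151, 0.53)
side 1 [ 0.4735 -0.0367] 0.3950926389584376
side 2 [ 0.475  -0.0348] 0.7002513687532833
side 0.65 [ 0.609 -0.48   0.045]
side 0.56 [0.555 0.13  0.064]
side 0.43 [ 0.71  -0.226  0.059]
side ((0.5502923130989075, 0.12827451527118683), (0.1297897845506668, 0.06862999498844147), 84.52401733398438)
top 0.9 [0.564 0.141 0.066]
top 0.89 [ 0.614 -0.474  0.048]
top 0.86 [ 0.551 -0.246  0.045]
top 0.72 [0.569 0.22  0.047]
top ((0.558677077293396, 0.13803771138191223), (0.10164417326450348, 0.05464572086930275), 84.53787231445312)
wrist 0.93 [0.559 0.128 0.065]
wrist 0.63 [ 0.53  -0.216  0.038]
wrist ((0.5576509833335876, 0.1261540949344635), (0.07497885823249817, 0.0554177351295948), 85.98102569580078)
```

```bash
python3 -c "
from h import *
print(bot.hand_in())"
```

```text
the job is handed in; nothing more can be done
None
```

I set the block flat in the bed between the guide strips and wound the crank until it felt about 2.6 N stiffer (roughly 33 N estimated on the pad). I then let go and handed the job in after about 25 s with the block against the stop plate; on a first miss at picking it up, the fingers slid lightly over its top without shifting it.

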